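# Nip the bearing plate in the vice

## Task

The aluminium plate standing between the open vice jaws sticks out too far on the robot's right. With the fingertips push it along the jaws until it sticks out equally on both sides, then push the vice's sliding jaw shut so that the plate is nipped upright between the jaws. Finish while still pressing firmly on the sliding jaw, so that the screw can be tightened; do not lift, squeeze or knock the plate hard, and leave the other things on the bench alone.

Things in the scene. Friction and masses are not known exactly. Their poses are not given: they have to be found in the camera images.
- vice: Blue-grey quick-release bench vice bolted to the bench, facing the robot, turned up to 20 deg either way. Origin in its base on the bench. Axes: x is the way the sliding (near) jaw closes, towards the fixed (far) jaw; y along the jaws to the left; z up. Both jaws are 109 mm long (y), 40 mm thick (x) and span 100 to 142 mm above the bench; nothing behind them is higher.
- jaws_mid (a point): Point on the gripping face of the vice's fixed (far) jaw, half-way along the jaws (y), at the jaws' top edge, 142 mm above the bench; axes as for the vice. Between the jaws lies the slide bar, 50 mm wide in y and centred on this point, its top 84 mm above the bench; the plate stands on it.
- jaw_front (a point): Middle of the front face of the sliding (near) jaw, turned to the robot, 121 mm above the bench; axes as for the vice. The upright face, 109 mm long (y), 100 to 142 mm above the bench, is free to press on. Below it the screw hub (top 85 mm above the bench) and level T-bar (150 mm long, 10 mm thick, 68 mm above the bench) stick out up to 40 mm in front.
- vice_jaw (a joint): Opening of the sliding jaw, m: 0 to 0.09, grows as it opens towards the robot. The gap between the jaws is this + 1.5 mm; about 0.0205 with the 22 mm plate nipped. It slides freely (quick release, no turning of the screw), needs about 6 N to move and stays where left; 12 to 20 N on the shut jaw is a good firm push, under 8 N too weak.
- plate: Loose aluminium bearing plate, 0.4 to 0.75 kg: 22 mm thick (x), 140 mm long (y, along the jaws), 70 mm high (z), with a 30 mm bore, two 13 mm holes and a tongue below, 12 mm wide and 5 mm high, on which it stands. Origin: middle of its underside. It slides along under 2 to 6 N on an end face; pushed high up it may tip, so push low, 95 to 120 mm above the bench, and touch it slowly.
- plate_mid (a point): Centre of the plate, 37 mm above its underside (121 mm above the bench as it stands); axes as the plate. Its flat end faces lie 70 mm either side of this point along y; its top edge is 154 mm above the bench. Both ends stick out past the jaws, 15 mm each when it is centred; at the start the right (-y) end sticks out 28 to 37 mm.
- grease_tub: White grease tub with a red lid, loose, 70 mm across, 64 mm high, right of the vice; origin at the middle of its underside.
- threadlock: Small red bottle with a black nozzle, loose, 30 mm across, 100 mm high, standing in front and to the right of the vice; origin at the middle of its underside.
- tape_measure: Yellow and black tape measure, loose, 37 x 82 x 64 mm high, in front and left of the vice; origin at the middle of its underside.
- feeler: Feeler gauge set, black with steel blades, loose, 27 x 100 x 16 mm, in front of the vice; origin at the middle of its underside.

How it is judged:
By the outcome, as a careful person would: the job done as asked, in the order asked, and still so for the second after the job is handed in, while the arm keeps its last pose, push and grip.
It also fails if it takes over 46 s, if anything falls off the work surface, if the arm or the gripper's body presses on something with over 40 N, if the wrist force passes 120 N, or if a joint passes its speed limit or range.

## Robot

A 6-joint arm with a two-finger parallel gripper is mounted at the origin on the work surface; the furniture and walls round the work are solid. World frame = base frame: x ahead of the robot, y to its left, z up, the work surface at z = 0. Lengths are in m, angles in rad, forces in N, time in s.
With the tool pointing down it reaches from about 0.25 to 0.725 m from the base axis. Payload 4 kg.
Tool frame: the origin (TCP) lies between the finger pads; the fingertips stand 22 mm ahead of it and the grasp point (between the pads) lies 3 mm ahead of it; z points along the fingers, y is the line along which they close (so a half turn about z gives the same grasp; the last joint's range is limited). The gripper opens to 85 mm and grips with 20 to 120 N. Pads are 22 mm wide; open, the fingers measure 114 mm over their backs; the gripper's body (76 mm by 85 mm) begins 54 mm behind the grasp point. The pads swing forward as they close: fully open they stand 13 mm farther back than shut.
Start: joints at [-1.103, 0.241, 0.005, 1.335, 0, 1.571], TCP at [0.225, -0.446, 0.253] pointing down, gripper open.
Joint ranges: [-2.72, 2.72], [-1.05, 1.87], [-1.09, 1.28], [-1.99, 2.15], [-1.42, 1.44], [-3.14, 3.14]. Speed limits (rad/s): [2.79, 2.79, 3.14, 3.14, 3.14, 3.14].

## Interface

Orientations are given as a unit quaternion [x, y, z, w].
In Python, from workcell import get_obs, capture, calibration, job_done gives the robot as it stands.
- The arm moves only by the shell command python3 -m jog 'ROWS' [FORCE]. ROWS is a JSON object of lists of equal length, an entry for each row: "travel": the shift along the tool's x, y, z in units of 0.2 m (1.0 is 0.2 m), a list of three; "roll": the turn about the tool's z in units of 30 degrees (1.0 is 30 degrees); "gripper": the closure, from 0 (fully open) to 1 (shut). In form: {"travel": [[dx, dy, dz], ...], "roll": [roll, ...], "gripper": [gripper, ...]}. A call has 1 to 10 rows; each row is the pose to reach, as a shift and turn from the pose commanded when the call began, along the tool's axes at that moment; what a row does not reach only later rows make up. A row lasts 1/10 s, in which the tool goes at most 50 mm and 8.59 degrees, less where a joint would pass 70% of its speed; a pose out of reach is approached as far as the arm can. A call with a number of a shift or a turn outside -1 to 1 is refused whole. A call with a gripper value outside its range is refused whole. The fingers move at their own pace and stop on an object; FORCE is the grip in N (left out, the last holds). Time passes only in rows, so rows that repeat a pose let the fingers close. It gives the time, the measured TCP pose, the force, the opening and the grip force at its end, in the units of the state.
- get_obs(): the state, without advancing time (a new reading comes with each control period).
- capture(name): name is "side" or "top"; returns the picture (480x640x3 uint8, red, green, blue); there is no depth.
- calibration(name): a dict with "K" (3x3 intrinsics, pixels), "rvec" (rotation vector, rad) and "tvec" (3), from world to camera coordinates, as OpenCV has them. Camera axes: x right, y down, z forward; pixel columns grow to the right and rows downward; lengths in m; the calibration is good to about 2 mm. A picture is of the moment at which its call begins. calibration takes no time and is no camera call.
- job_done(): hands the job in; it is judged then, once.
The state is a dict: "time_s": time; "joint_pos": joint angles; "joint_velocities": joint speeds; "effort": joint torques, N m; "ee_pos": TCP position; "orientation": TCP orientation; "contact_force": force on the tool from outside, world axes, zero at the start; "ft_torque": the same for the moment, N m; "grip_width": finger opening in m; "gripper_force": force on a finger pad.
Only numpy, scipy, OpenCV 4.12 (cv2) and the standard library are available. Lean on these libraries where they do the work, as an engineer would, in place of code of your own. Each camera call takes 0.05 s, during which the arm holds its last target. There are 200 camera calls.

## Working session

There is one attempt and no reset: what is moved stays moved. The work goes in short steps, Python scripts to look and compute and a shell command to move; the robot and the scene stay as the last step left them, time stands still between calls to the robot, and variables do not carry over. Pictures are saved under pics/ and viewed, at most 10 in all, crops included, and the job is handed in when it is done.

```bash
mkdir -p pics; cat > h.py <<'E'
import numpy as np, cv2
from workcell import get_obs, capture, calibration, job_done
def snap(n,f):
    im=capture(n); cv2.imwrite('pics/'+f,im[:,:,::-1]); return im
def ray(n,u,v,z):
    c=calibration(n);K=np.array(c['K'],float);R=cv2.Rodrigues(np.array(c['rvec'],float))[0];t=np.array(c['tvec'],float).ravel()
    d=R.T@np.linalg.solve(K,[u,v,1]);o=-R.T@t
    return o+d*(z-o[2])/d[2]
def proj(n,p):
    c=calibration(n)
    return cv2.projectPoints(np.array(p,float).reshape(-1,3),np.array(c['rvec'],float),np.array(c['tvec'],float),np.array(c['K'],float),None)[0][:,0]
E
python3 - <<'E'
from h import *
snap('top','t0.png');snap('side','s0.png');o=get_obs()
print(o['ee_pos'],o['orientation'],o['grip_width'],o['time_s'],o['contact_force'])
for n in('top','side'):
    c=calibration(n);R=cv2.Rodrigues(np.array(c['rvec'],float))[0];print(n,-R.T@np.array(c['tvec']).ravel(),R[2])
E
```

```text
[ 0.22521213 -0.44580431  0.25248746] [ 9.72769081e-01  2.31774407e-01 -2.38689098e-04 -9.38824948e-04] 0.0854418008528946 0.1 [-0.05391364  0.54397344 -0.13255038]
top [0.30710752 0.12575756 1.26270664] [ 0.12268882 -0.00889247 -0.99240535]
side [0.50061283 0.6158455  1.08346005] [-0.03309435 -0.43393375 -0.90033675]
```

View pics/t0.png

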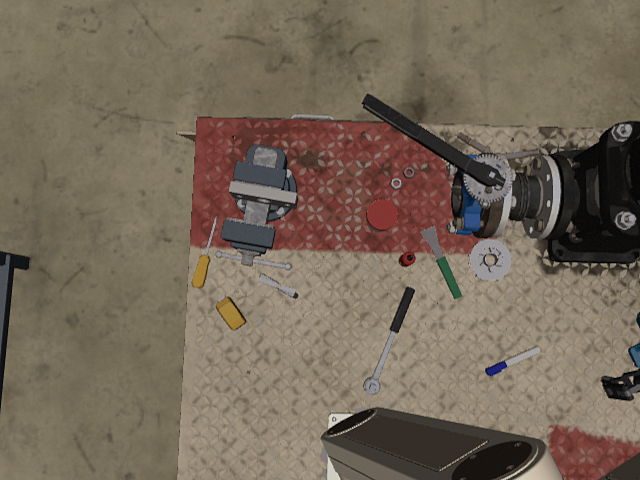

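View pics/s0.png

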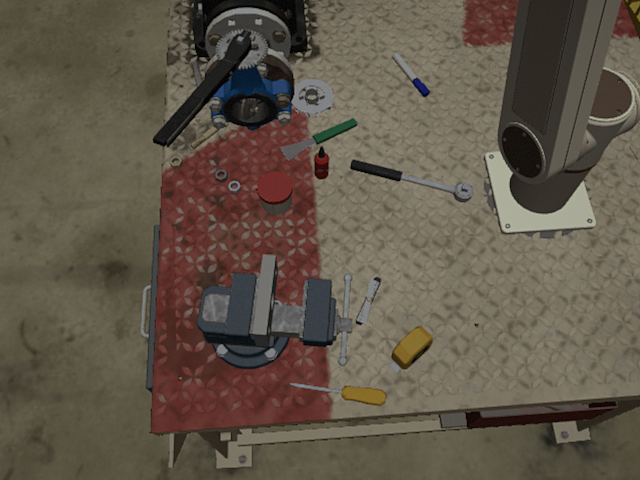

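The top view shows the vice at about (258,200), with the plate across it from (230,187) to (297,203) and the sliding jaw at (249,235). The tub is at (382,214), the bottle at (407,259) and the tape measure at (230,313). I'll zoom in on the vice.

```bash
python3 - <<'E'
import cv2,numpy as np
t=cv2.imread('pics/t0.png')[135:275,205:310];s=cv2.imread('pics/s0.png')[245:375,190:355]
a=cv2.resize(t,None,fx=4,fy=4,interpolation=cv2.INTER_CUBIC)
b=cv2.resize(s,None,fx=4,fy=4,interpolation=cv2.INTER_CUBIC)[:, :]
b=cv2.resize(s,None,fx=4,fy=4,interpolation=cv2.INTER_CUBIC)
cv2.imwrite('pics/t0c.png',a);cv2.imwrite('pics/s0c.png',b);print(a.shape,b.shape)
E
```

```text
(560, 420, 3) (520, 660, 3)
```

View pics/t0c.png

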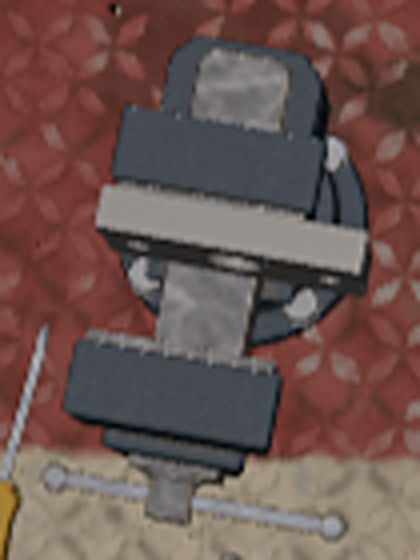

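View pics/s0c.png

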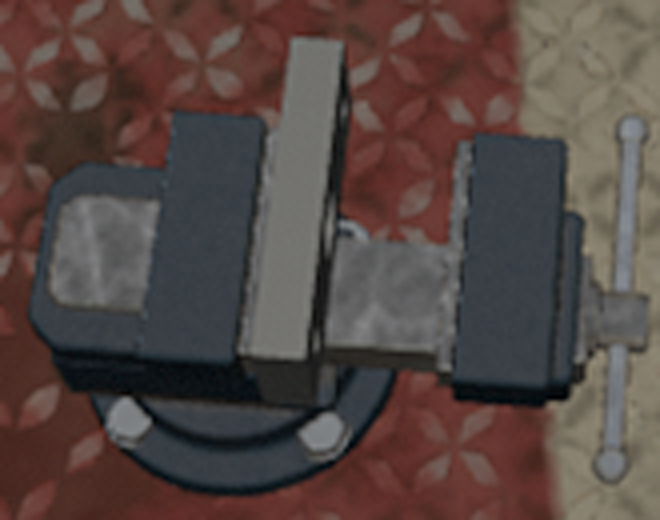

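Corners are readable in the crops. In the top crop the plate's top runs (103,185), (370,232), (364,275), (97,226). In the side crop it runs (290,38), (343,41), (306,360), (246,357). Now to world coordinates.

```bash
cat >> h.py <<'E'
def pt(x,y,z): return ray('top',205+(x+.5)/4-.5,135+(y+.5)/4-.5,z)
def ps(x,y,z): return ray('side',190+(x+.5)/4-.5,245+(y+.5)/4-.5,z)
E
python3 - <<'E'
from h import *
np.set_printoptions(precision=4,suppress=True)
def show(l,f,pts,z):
    P=np.array([f(*p,z) for p in pts]);print(l,P[:,:2].tolist().__repr__() if 0 else P[:,:2].round(4).tolist(),'len',[round(float(np.linalg.norm(P[i]-P[i-1])),4) for i in range(len(P))],'ang',[round(float(np.degrees(np.arctan2(-(P[i]-P[i-1])[0],(P[i]-P[i-1])[1]))),1) for i in range(len(P))],'mid',P.mean(0)[:2])
show('plate top',pt,[(103,185),(370,232),(364,275),(97,226)],.154)  # FL FR NR NL
show('plate side',ps,[(246,357),(290,38),(343,41),(306,360)],.154)
show('sjaw top',pt,[(88,335),(279,368),(270,452),(64,410)],.142)
show('sjaw side',ps,[(440,370),(458,140),(566,138),(548,385)],.142)
show('fjaw top',pt,[(128,104),(327,138),(308,213),(112,180)],.142)
show('fjaw side',ps,[(138,357),(174,112),(266,118),(240,355)],.142)
for n,p,q,z in(('tbar top',pt,[(55,477),(331,525)],.068),('tbar side',ps,[(611,465),(631,130)],.068),('hub',pt,[(168,522)],.08),('hubside',ps,[(648,320)],.08)): show(n,p,q,z)
for n,u,v,z in(('top',382,214,.064),('side',275,187,.064),('top',409,257,.1),('side',322,150,.1)): print(n,ray(n,u,v,z)[:2])
E
```

```text
plate top [[0.5811, 0.3131], [0.5604, 0.1739], [0.5376, 0.1763], [0.5594, 0.3152]] len [0.0219, 0.1407, 0.0229, 0.1406] ang [-95.4, 171.5, 84.1, -8.9] mid [0.5596 0.2446]
plate side [[0.5837, 0.3147], [0.5617, 0.1763], [0.5395, 0.1793], [0.56, 0.3177]] len [0.0239, 0.1402, 0.0224, 0.1399] ang [-97.1, 171.0, 82.3, -8.4] mid [0.5612 0.247 ]
sjaw top [[0.5042, 0.3191], [0.4897, 0.2193], [0.4456, 0.2223], [0.4645, 0.3296]] len [0.0411, 0.1009, 0.0442, 0.109] ang [-104.8, 171.7, 86.1, -10.0] mid [0.476  0.2726]
sjaw side [[0.5073, 0.3219], [0.4939, 0.2228], [0.4487, 0.2252], [0.4646, 0.3312]] len [0.0437, 0.1, 0.0453, 0.1072] ang [-102.3, 172.3, 87.0, -8.5] mid [0.4786 0.2753]
fjaw top [[0.6281, 0.3041], [0.6129, 0.1987], [0.5723, 0.2072], [0.5869, 0.3105]] len [0.0417, 0.1065, 0.0415, 0.1043] ang [-98.9, 171.8, 78.1, -8.1] mid [0.6001 0.2551]
fjaw side [[0.6281, 0.3077], [0.6124, 0.2015], [0.5738, 0.207], [0.5872, 0.3098]] len [0.041, 0.1074, 0.0389, 0.1037] ang [-93.0, 171.6, 81.8, -7.4] mid [0.6004 0.2565]
tbar top [[0.4375, 0.3461], [0.4153, 0.1937]] len [0.1541, 0.1541] ang [-8.3, 171.7] mid [0.4264 0.2699]
tbar side [[0.4379, 0.3458], [0.4149, 0.1927]] len [0.1548, 0.1548] ang [-8.5, 171.5] mid [0.4264 0.2692]
hub [[0.4134, 0.2815]] len [0.0] ang [-0.0] mid [0.4134 0.2815]
hubside [[0.417, 0.2867]] len [0.0] ang [-0.0] mid [0.417  0.2867]
top [ 0.5378 -0.0132]
side [ 0.5378 -0.0093]
top [ 0.4388 -0.0684]
side [ 0.4418 -0.0645]
```

Both cameras agree to about 2 mm: vice yaw is about -8.4°, the plate is 140 mm long, and its centre is about 16 mm right of the jaw centre. The right end therefore sticks out about 31 mm, within the 28–37 given. I'll add a helper that converts targets in the vice frame into rows.

```bash
cat >> h.py <<'E'
A=np.radians(-8.4);ex=np.array([np.cos(A),np.sin(A)]);ey=np.array([-ex[1],ex[0]])
from scipy.spatial.transform import Rotation as Ro
def plan(a,b,z):
    "a,b: vice-axes x', y' of the TCP target"
    o=get_obs();R=Ro.from_quat(o['orientation']).as_matrix();p=np.array(o['ee_pos'])
    w=np.r_[a*ex+b*ey,z];yaw=np.arctan2(R[1,0],R[0,0])
    print('t',o['time_s'],'target',w.round(4),'units',(R.T@(w-p)/.2).round(3),'roll',round(float(np.degrees(yaw-A)/30),3),
      "x'y'z",np.round([p[:2]@ex,p[:2]@ey,p[2]],4),'F vice',np.round([np.dot(o['contact_force'][:2],ex),np.dot(o['contact_force'][:2],ey),o['contact_force'][2]],2))
E
python3 -c "
from h import *
plan(.5185,.215,.2525)"
python3 -m jog '{"travel":[[0.1,-0.07,0],[0.25,-0.17,0],[0.4,-0.27,0],[0.55,-0.38,0],[0.7,-0.48,0],[0.85,-0.58,0],[0.95,-0.65,0],[1,-0.69,0]],"roll":[0.1,0.25,0.4,0.55,0.7,0.8,0.9,0.95],"gripper":[1,1,1,1,1,1,1,1]}'
python3 -c "
from h import *
plan(.5185,.215,.2525)"
```

```text
t 0.1 target [0.5443 0.1369 0.2525] units [ 2.738 -1.881  0.004] roll 1.173 x'y'z [ 0.2879 -0.4081  0.2525] F vice [-0.13  0.53 -0.13]
time_s: 0.9
ee_pos: [0.3422, -0.231, 0.253]
orientation: [1.0, -0.014, -0.0, -0.0]
contact_force: [-0.7, -0.3, -0.2]
grip_width: -0.0
gripper_force: 0.0
t 0.9 target [0.5443 0.1369 0.2525] units [ 0.958 -1.868  0.003] roll 0.225 x'y'z [ 0.3723 -0.1785  0.253 ] F vice [-0.62 -0.35 -0.22]
```

```bash
python3 -m jog '{"travel":[[0.08,-0.15,0],[0.18,-0.35,0],[0.28,-0.55,0],[0.38,-0.75,0],[0.45,-0.88,0],[0.48,-0.94,0],[0.48,-0.94,0]],"roll":[0.05,0.1,0.15,0.2,0.22,0.22,0.22],"gripper":[1,1,1,1,1,1,1]}'
python3 -c "
from h import *
plan(.5185,.215,.2525)"
```

```text
time_s: 1.6
ee_pos: [0.4422, -0.0569, 0.2528]
orientation: [0.998, -0.066, -0.0, -0.004]
contact_force: [0.3, 0.5, -0.3]
grip_width: -0.0002
gripper_force: 0.0
t 1.6 target [0.5443 0.1369 0.2525] units [ 0.379 -1.028  0.009] roll 0.028 x'y'z [0.4457 0.0083 0.2528] F vice [ 0.26  0.57 -0.27]
```

```bash
python3 -m jog '{"travel":[[0.05,-0.13,0],[0.12,-0.33,0],[0.2,-0.53,0],[0.28,-0.73,0],[0.35,-0.9,0],[0.37,-0.97,0],[0.38,-1,0],[0.38,-1,0]],"roll":[0.02,0.03,0.03,0.03,0.03,0.03,0.03,0.03],"gripper":[1,1,1,1,1,1,1,1]}'
python3 -c "
from h import *
plan(.5185,.215,.125)"
```

```text
time_s: 2.4
ee_pos: [0.5218, -0.0282, 0.2545]
orientation: [0.999, -0.039, 0.0, -0.023]
contact_force: [-0.4, 0.2, 0.3]
grip_width: -0.0001
gripper_force: 0.0
t 2.4 target [0.5443 0.1369 0.125 ] units [ 0.049 -0.801  0.685] roll 0.131 x'y'z [0.5203 0.0483 0.2545] F vice [-0.37  0.12  0.28]
```

```bash
python3 - <<'E'
from h import *
o=get_obs();print(np.round(o['joint_pos'],3),np.round(o['joint_velocities'],2),np.round(o['effort'],1),o['contact_force'])
snap('top','t1.png')
E
```

```text
[-0.079  0.286  0.068  1.355  0.046  3.141] [ 0.02  0.08  0.11  0.04  0.   -0.  ] [ -0.1 -39.7  25.2  -0.1   0.1   0. ] [-0.35127864  0.1761545   0.28030572]
```

View pics/t1.png

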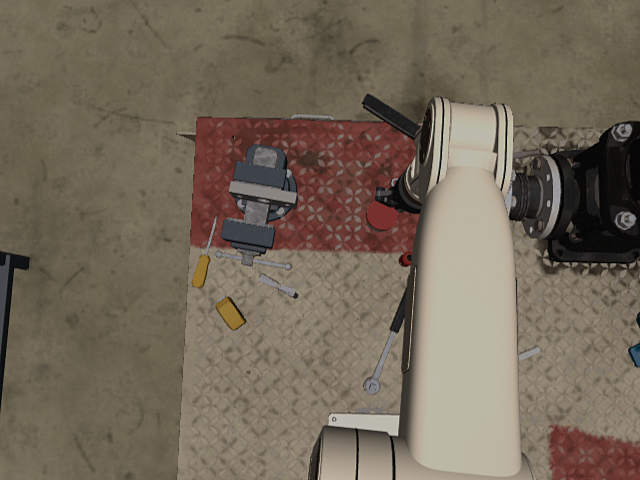

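The picture shows the arm stopped over the tub because joint 6 hit its limit (3.141), so that turn direction won't work. I'll roll back about 90° so that tool x lies along the jaws and tool y along the closing direction.

```bash
sed -i 's/np.degrees(yaw-A)/np.degrees(yaw-A-np.pi\/2)/' h.py
python3 -m jog '{"travel":[[0,0,0],[0,0,0],[0,0,0],[0,0,0],[0,0,0]],"roll":[-0.2,-0.4,-0.6,-0.8,-1],"gripper":[1,1,1,1,1]}'
python3 -c "
from h import *
plan(.5185,.215,.25)
print(get_obs()['joint_pos'])"
```

```text
time_s: 2.95
ee_pos: [0.521, -0.0281, 0.2548]
orientation: [0.975, 0.223, 0.006, -0.022]
contact_force: [-0.6, 0.3, 0.6]
grip_width: 0.0003
gripper_force: 0.0
t 2.95 target [0.5443 0.1369 0.25  ] units [ 0.463 -0.69   0.062] roll -1.861 x'y'z [0.5195 0.0484 0.2548] F vice [-0.59  0.17  0.63]
[-0.07876336  0.28443691  0.06646138  1.35456571  0.04629002  2.61269609]
```

```bash

python3 -m jog '{"travel":[[0.05,-0.08,0],[0.12,-0.17,0],[0.2,-0.28,0],[0.25,-0.35,0],[0.25,-0.35,0]],"roll":[-0.2,-0.4,-0.6,-0.8,-0.95],"gripper":[1,1,1,1,1]}'
python3 -c "
from h import *
plan(.5185,.215,.25)
print(get_obs()['joint_pos'],Ro.from_quat(get_obs()['orientation']).as_matrix()[:,2])"
```

```text
time_s: 3.45
ee_pos: [0.5364, 0.0587, 0.2588]
orientation: [0.889, 0.457, 0.012, -0.02]
contact_force: [-0.2, -1.1, -0.6]
grip_width: 0.0
gripper_force: 0.0
t 3.45 target [0.5443 0.1369 0.25  ] units [ 0.34  -0.194  0.062] roll -0.907 x'y'z [0.522  0.1364 0.2588] F vice [-0.02 -1.16 -0.56]
[0.08466877 0.31234984 0.11530542 1.36745469 0.04657373 2.27644568] [ 0.00233061  0.04692208 -0.99889583]
```

The tool now leans 2.7° with its tip towards +y. That helps the push, because contact comes at the low fingertip. Next I'll finish the roll and get into position.

```bash

python3 -m jog '{"travel":[[0.07,-0.04,0],[0.17,-0.1,0],[0.27,-0.16,0],[0.34,-0.19,0],[0.34,-0.19,0],[0.34,-0.19,0],[0.34,-0.19,0]],"roll":[-0.2,-0.4,-0.6,-0.8,-0.9,-0.9,-0.9],"gripper":[1,1,1,1,1,1,1]}'
python3 -c "
from h import *
plan(.5185,.215,.125)
print(get_obs()['joint_pos'],Ro.from_quat(get_obs()['orientation']).as_matrix()[:,2])"
```

```text
time_s: 4.15
ee_pos: [0.5452, 0.1337, 0.2622]
orientation: [0.76, 0.649, 0.016, -0.017]
contact_force: [0.1, -0.9, -0.2]
grip_width: -0.0
gripper_force: 0.0
t 4.15 target [0.5443 0.1369 0.125 ] units [-0.016 -0.003  0.686] roll -0.021 x'y'z [0.5198 0.2119 0.2622] F vice [ 0.28 -0.88 -0.19]
[0.21813268 0.35119816 0.1792344  1.38705688 0.04465523 1.94668413] [ 0.00182443  0.0461283  -0.99893386]
```

```bash

python3 -m jog '{"travel":[[-0.01,0,0.06],[-0.02,0,0.16],[-0.02,0,0.28],[-0.02,0,0.4],[-0.02,0,0.52],[-0.02,0,0.61],[-0.02,0,0.67],[-0.02,0,0.69],[-0.02,0,0.69]],"roll":[-0.02,-0.02,-0.02,-0.02,-0.02,-0.02,-0.02,-0.02,-0.02],"gripper":[1,1,1,1,1,1,1,1,1]}'
python3 - <<'E'
from h import *
plan(.5185,.235,.125)
a=capture('top')[135:275,205:345,::-1];b=capture('side')[215:375,190:380,::-1]
r=lambda i:cv2.resize(i,(400,int(400*i.shape[0]/i.shape[1])),interpolation=cv2.INTER_CUBIC)
A_=r(a);B=r(b);H=max(len(A_),len(B));P=lambda i:np.vstack([i,np.zeros((H-len(i),400,3),np.uint8)])
cv2.imwrite('pics/d1.png',np.hstack([P(A_),P(B)]))
E
```

```text
time_s: 5.05
ee_pos: [0.5448, 0.136, 0.1237]
orientation: [0.757, 0.653, 0.015, -0.017]
contact_force: [0.7, 0.7, 0.7]
grip_width: -0.0
gripper_force: 0.0
t 5.05 target [0.5473 0.1567 0.125 ] units [ 0.105 -0.003 -0.002] roll 0.0 x'y'z [0.5191 0.2141 0.1237] F vice [0.6  0.76 0.69]
```

View pics/d1.png

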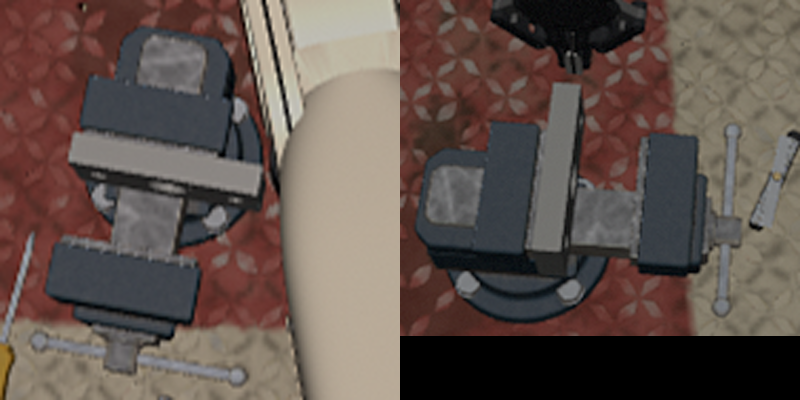

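The fingertips at about (573,70) in the side crop line up with the plate's right end at (567,85), with a gap left between them. Now a slow approach.

```bash

python3 -m jog '{"travel":[[0.015,0,0],[0.035,0,0],[0.055,0,0],[0.07,0,0],[0.08,0,0],[0.09,0,0],[0.095,0,0],[0.1,0,0],[0.105,0,0],[0.11,0,0]],"roll":[0,0,0,0,0,0,0,0,0,0],"gripper":[1,1,1,1,1,1,1,1,1,1]}'
python3 -c "
from h import *
plan(.5185,.259,.125)"
python3 -m jog '{"travel":[[0.004,0,0],[0.008,0,0],[0.012,0,0],[0.016,0,0],[0.02,0,0],[0.024,0,0],[0.028,0,0],[0.032,0,0],[0.036,0,0],[0.04,0,0]],"roll":[0,0,0,0,0,0,0,0,0,0],"gripper":[1,1,1,1,1,1,1,1,1,1]}'
python3 -c "
from h import *
plan(.5185,.259,.125)"
```

```text
time_s: 6.15
ee_pos: [0.5483, 0.158, 0.1251]
orientation: [0.757, 0.653, 0.016, -0.017]
contact_force: [0.1, 0.1, 0.2]
grip_width: -0.0001
gripper_force: 0.0
t 6.15 target [0.5508 0.1805 0.125 ] units [ 0.113 -0.004  0.006] roll 0.001 x'y'z [0.5193 0.2364 0.1251] F vice [0.07 0.07 0.2 ]
time_s: 7.15
ee_pos: [0.5494, 0.1656, 0.1255]
orientation: [0.757, 0.653, 0.016, -0.016]
contact_force: [-0.3, -3.5, 2.1]
grip_width: 0.0001
gripper_force: 0.0
t 7.15 target [0.5508 0.1805 0.125 ] units [ 0.075 -0.004  0.006] roll 0.001 x'y'z [0.5193 0.244  0.1255] F vice [ 0.23 -3.52  2.11]
```

```bash

python3 -m jog '{"travel":[[0.004,0,0],[0.009,0,0],[0.014,0,0],[0.019,0,0],[0.024,0,0],[0.029,0,0],[0.034,0,0],[0.039,0,0],[0.044,0,0],[0.049,0,0]],"roll":[0,0,0,0,0,0,0,0,0,0],"gripper":[1,1,1,1,1,1,1,1,1,1]}'
python3 - <<'E'
from h import *
plan(.5185,.259,.125)
a=snap('top','t2.png')[135:275,205:310,::-1];b=snap('side','s2.png')[245:375,190:355,::-1]
np.save('x.npy',0)
r=lambda i:cv2.resize(i,None,fx=4,fy=4,interpolation=cv2.INTER_CUBIC)
B=r(b);A_=r(a)[100:480,60:400]
def lab(im):
    return im
cv2.imwrite('pics/d2a.png',np.hstack([A_,B[20:400,190:620]]))
E
```

```text
time_s: 8.15
ee_pos: [0.5509, 0.1757, 0.126]
orientation: [0.757, 0.654, 0.016, -0.017]
contact_force: [0.4, -4.5, 0.9]
grip_width: -0.0003
gripper_force: 0.0
t 8.15 target [0.5508 0.1805 0.125 ] units [ 0.023 -0.004  0.006] roll 0.001 x'y'z [0.5193 0.2543 0.126 ] F vice [ 1.08 -4.41  0.87]
```

View pics/d2a.png

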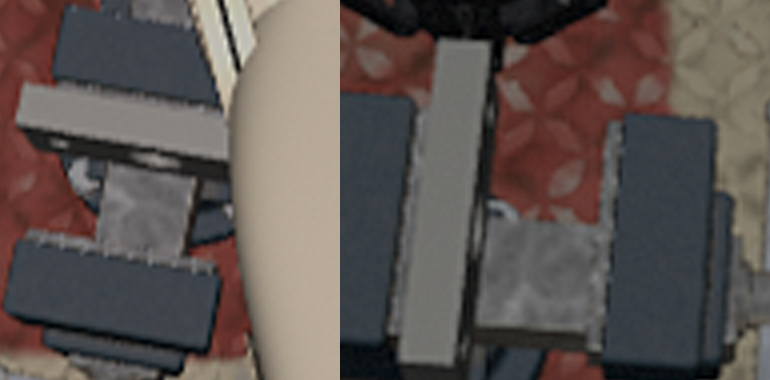

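The plate's left end is now at crop pixels (84,186)/(77,224) in the top view and (250,382)/(302,386) in the side view. Comparing it with the jaw centre:

```bash
python3 - <<'E'
from h import *
L=lambda P:np.round([(p[:2]@ey) for p in P],4)
print('left end top',L([pt(84,186,.154),pt(77,224,.154)]),'was',L([pt(103,185,.154),pt(97,226,.154)]))
print('left end side',L([ps(250,382,.154),ps(302,386,.154)]),'was',L([ps(246,357,.154),ps(306,360,.154)]))
print('jaw centre top',L([pt(128,104,.142)/2+pt(327,138,.142)/2,pt(112,180,.142)/2+pt(308,213,.142)/2]),'side',L([ps(138,357,.142)/2+ps(174,112,.142)/2,ps(240,355,.142)/2+ps(266,118,.142)/2]))
E
```

```text
left end top [0.4042 0.4039] was [0.3946 0.3935]
left end side [0.4067 0.4068] was [0.3966 0.3961]
jaw centre top [0.3393 0.3408] side [0.3425 0.3405]
```

Both views agree that about 5.5 mm remains. I'll push that far and then back off.

```bash

python3 -m jog '{"travel":[[0.004,0,0],[0.008,0,0],[0.012,0,0],[0.016,0,0],[0.02,0,0],[0.024,0,0],[0.027,0,0],[0.028,0,0],[0.028,0,0]],"roll":[0,0,0,0,0,0,0,0,0],"gripper":[1,1,1,1,1,1,1,1,1]}'
python3 -c "
from h import *
plan(.5185,.259,.125)"
python3 -m jog '{"travel":[[-0.01,0,0],[-0.03,0,0],[-0.07,0,0],[-0.12,0,0],[-0.2,0,0],[-0.25,0,0],[-0.25,0,-0.08],[-0.25,0,-0.2],[-0.25,0,-0.36],[-0.25,0,-0.46]],"roll":[0,0,0,0,0,0,0,0,0,0],"gripper":[1,1,1,1,1,1,1,1,1,1]}'
python3 -c "
from h import *
plan(.365,.341,.22)"
```

```text
time_s: 9.15
ee_pos: [0.5517, 0.1812, 0.1263]
orientation: [0.757, 0.654, 0.016, -0.017]
contact_force: [-0.0, -4.8, 1.6]
grip_width: 0.0001
gripper_force: 0.0
t 9.15 target [0.5508 0.1805 0.125 ] units [-0.005 -0.004  0.006] roll 0.001 x'y'z [0.5193 0.2599 0.1263] F vice [ 0.66 -4.78  1.6 ]
time_s: 10.15
ee_pos: [0.5448, 0.1265, 0.2182]
orientation: [0.757, 0.653, 0.017, -0.016]
contact_force: [-0.5, -0.0, 0.4]
grip_width: 0.0
gripper_force: 0.0
t 10.15 target [0.4109 0.284  0.22  ] units [ 0.681 -0.778  0.025] roll -0.001 x'y'z [0.5205 0.2048 0.2182] F vice [-0.45 -0.09  0.45]
```

```bash

python3 -m jog '{"travel":[[0.06,-0.07,0],[0.15,-0.18,0],[0.27,-0.31,0],[0.39,-0.45,0],[0.51,-0.58,0],[0.6,-0.69,0],[0.66,-0.76,0],[0.68,-0.78,0],[0.68,-0.78,0]],"roll":[0,0,0,0,0,0,0,0,0],"gripper":[1,1,1,1,1,1,1,1,1]}'
python3 - <<'E'
from h import *
plan(.366,.341,.142)
a=snap('top','t3.png')[135:275,205:310,::-1];b=snap('side','s3.png')[245:375,190:355,::-1]
r=lambda i:cv2.resize(i,None,fx=4,fy=4,interpolation=cv2.INTER_CUBIC)
B=r(b);A_=r(a)[0:400,60:400]
cv2.imwrite('pics/d3.png',np.hstack([A_,B[20:420,130:580]]))
E
```

```text
time_s: 11.05
ee_pos: [0.4087, 0.2846, 0.2222]
orientation: [0.756, 0.654, 0.015, -0.017]
contact_force: [0.3, -0.1, -0.8]
grip_width: -0.0002
gripper_force: 0.0
t 11.05 target [0.4119 0.2839 0.142 ] units [-0.02   0.019  0.4  ] roll 0.004 x'y'z [0.3627 0.3413 0.2222] F vice [ 0.29 -0.03 -0.78]
```

View pics/d3.png

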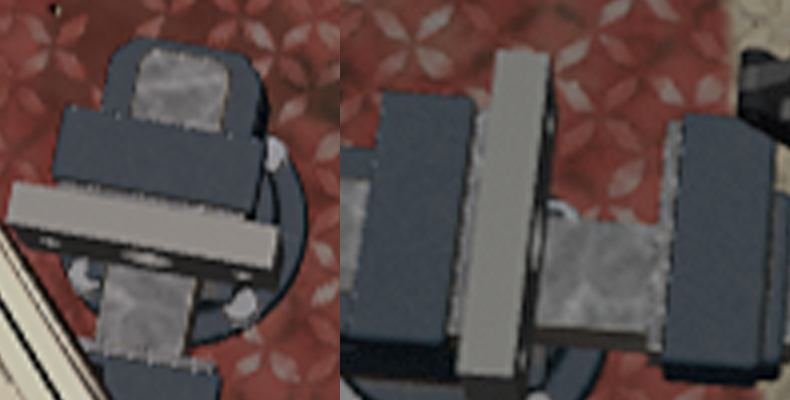

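The plate now reaches nearly equally past both jaw ends. In the top crop its corners are at (73,183) and (338,229); in the side crop they are at (288,71) and (302,397). As a number:

```bash
python3 - <<'E'
from h import *
L=lambda P:np.round([(p[:2]@ey) for p in P],4)
X=lambda P:np.round([(p[:2]@ex) for p in P],4)
a=[pt(*c,.154) for c in [(73,183),(67,221),(338,229),(333,272)]];print('top plate',L(a),L(a).mean(),X(a))
a=[ps(*c,.154) for c in [(248,393),(302,397),(288,71),(339,73)]];print('side plate',L(a),L(a).mean(),X(a))
a=[pt(*c,.142) for c in [(125,106),(113,183),(328,138),(308,213)]];print('top jaw',L(a),L(a).mean())
a=[ps(*c,.142) for c in [(138,357),(240,357),(173,113),(266,118)]];print('side jaw',L(a),L(a).mean())
E
```

```text
top plate [0.4101 0.4093 0.2705 0.269 ] 0.33972500000000005 [0.5275 0.5072 0.5276 0.5049]
side plate [0.4112 0.4113 0.2717 0.271 ] 0.34130000000000005 [0.5289 0.5075 0.5291 0.5077]
top jaw [0.3939 0.3921 0.2856 0.2886] 0.34005
side jaw [0.3962 0.3931 0.2893 0.2886] 0.3418
```

The plate is centred to within 0.5 mm and stands straight. Now I'll go down in front of the sliding jaw.

```bash

python3 -m jog '{"travel":[[0,0,0.05],[0,0,0.14],[-0.01,0,0.24],[-0.02,0,0.32],[-0.02,0,0.38],[-0.02,0,0.4],[-0.02,0,0.4]],"roll":[0,0,0,0,0,0,0],"gripper":[1,1,1,1,1,1,1]}'
python3 -m jog '{"travel":[[0,0.02,0],[0,0.04,0],[0,0.06,0],[0,0.08,0],[0,0.095,0],[0,0.105,0],[0,0.115,0],[0,0.125,0],[0,0.135,0],[0,0.145,0]],"roll":[0,0,0,0,0,0,0,0,0,0],"gripper":[1,1,1,1,1,1,1,1,1,1]}'
python3 -c "
from h import *
plan(.459,.341,.142)"
```

```text
time_s: 11.85
ee_pos: [0.4092, 0.2839, 0.142]
orientation: [0.757, 0.653, 0.015, -0.017]
contact_force: [-0.1, -0.9, -0.0]
grip_width: -0.0
gripper_force: 0.0
time_s: 12.85
ee_pos: [0.438, 0.2801, 0.1426]
orientation: [0.757, 0.654, 0.016, -0.017]
contact_force: [-0.2, 0.1, -0.3]
grip_width: 0.0002
gripper_force: 0.0
t 12.85 target [0.5039 0.2703 0.142 ] units [-0.001  0.333  0.001] roll 0.001 x'y'z [0.3924 0.3411 0.1426] F vice [-0.2   0.05 -0.26]
```

```bash

python3 -m jog '{"travel":[[0,0.01,0],[0,0.02,0],[0,0.03,0],[0,0.04,0],[0,0.05,0],[0,0.06,0],[0,0.07,0],[0,0.08,0],[0,0.09,0],[0,0.1,0]],"roll":[0,0,0,0,0,0,0,0,0,0],"gripper":[1,1,1,1,1,1,1,1,1,1]}'
python3 -c "
from h import *
plan(.459,.341,.142)"
```

```text
time_s: 13.85
ee_pos: [0.4544, 0.2776, 0.1426]
orientation: [0.756, 0.654, 0.014, -0.019]
contact_force: [-9.6, 0.9, 7.3]
grip_width: 0.0001
gripper_force: 5.1
t 13.85 target [0.5039 0.2703 0.142 ] units [-0.001  0.25  -0.   ] roll 0.004 x'y'z [0.409  0.341  0.1426] F vice [-9.64 -0.5   7.28]
```

```bash

python3 -m jog '{"travel":[[0,0.01,0],[0,0.02,0],[0,0.03,0],[0,0.04,0],[0,0.05,0],[0,0.06,0],[0,0.07,0],[0,0.08,0],[0,0.09,0],[0,0.1,0]],"roll":[0,0,0,0,0,0,0,0,0,0],"gripper":[1,1,1,1,1,1,1,1,1,1]}'
python3 -c "
from h import *
plan(.459,.341,.142)"
python3 -m jog '{"travel":[[0,0.007,0],[0,0.014,0],[0,0.021,0],[0,0.028,0],[0,0.035,0],[0,0.042,0],[0,0.049,0],[0,0.056,0],[0,0.063,0],[0,0.07,0]],"roll":[0,0,0,0,0,0,0,0,0,0],"gripper":[1,1,1,1,1,1,1,1,1,1]}'
python3 -c "
from h import *
plan(.459,.341,.142)"
```

```text
time_s: 14.85
ee_pos: [0.4742, 0.2746, 0.1426]
orientation: [0.756, 0.654, 0.014, -0.019]
contact_force: [-9.9, 0.5, 7.2]
grip_width: -0.0004
gripper_force: 5.1
t 14.85 target [0.5039 0.2703 0.142 ] units [0.    0.15  0.001] roll 0.004 x'y'z [0.429  0.3409 0.1426] F vice [-9.86 -0.92  7.24]
time_s: 15.85
ee_pos: [0.4881, 0.2724, 0.1426]
orientation: [0.756, 0.654, 0.014, -0.019]
contact_force: [-9.5, 0.4, 7.4]
grip_width: 0.0004
gripper_force: 5.1
t 15.85 target [0.5039 0.2703 0.142 ] units [0.001 0.08  0.002] roll 0.003 x'y'z [0.4431 0.3408 0.1426] F vice [-9.44 -0.95  7.36]
```

```bash

python3 -m jog '{"travel":[[0,0.006,0],[0,0.012,0],[0,0.018,0],[0,0.024,0],[0,0.03,0],[0,0.036,0],[0,0.042,0],[0,0.047,0],[0,0.052,0],[0,0.057,0]],"roll":[0,0,0,0,0,0,0,0,0,0],"gripper":[1,1,1,1,1,1,1,1,1,1]}'
python3 - <<'E'
from h import *
plan(.459,.341,.142)
a=snap('top','t4.png')[135:275,205:310,::-1];b=snap('side','s4.png')[245:375,190:355,::-1]
r=lambda i:cv2.resize(i,None,fx=4,fy=4,interpolation=cv2.INTER_CUBIC)
cv2.imwrite('pics/d4.png',np.hstack([r(a)[0:400,60:400],r(b)[20:420,130:580]]))
E
```

```text
time_s: 16.85
ee_pos: [0.4947, 0.2714, 0.1426]
orientation: [0.756, 0.655, 0.011, -0.023]
contact_force: [-24.2, 2.0, 16.9]
grip_width: -0.0003
gripper_force: 12.5
t 16.85 target [0.5039 0.2703 0.142 ] units [0.001 0.046 0.002] roll 0.006 x'y'z [0.4497 0.3407 0.1426] F vice [-24.21  -1.59  16.86]
```

View pics/d4.png

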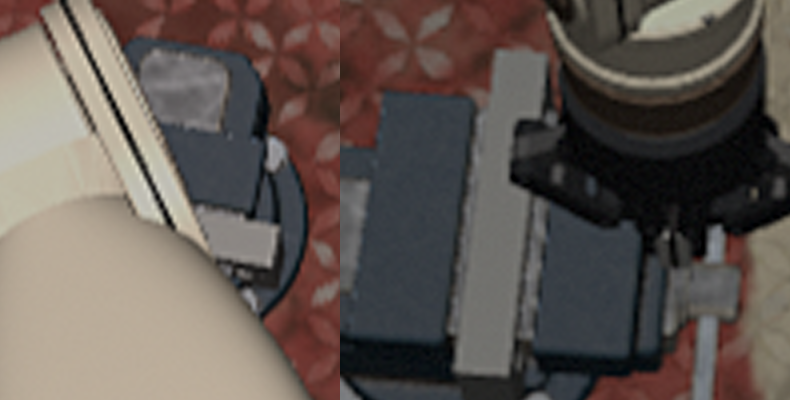

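The side crop shows the sliding jaw up against the plate, with the plate moved slightly towards the fixed jaw; the wrist reads 24 N. I'll check that numerically from the edges before trusting it.

```bash
python3 - <<'E'
from h import *
X=lambda P:np.round([(p[:2]@ex) for p in P],4)
print('plate now',X([ps(*c,.154) for c in [(243,391),(305,393),(288,71),(339,73)]]))
print('sjaw back edge now',X([ps(*c,.142) for c in [(326,374),(338,230)]]),'front left',X([ps(420,385,.142)]))
print('fixed face',X([ps(240,357,.142),ps(266,118,.142)]))
# intensity profiles along vice x at z .154/.142 near left end, before/after
for f in ('s3.png','s4.png'):
    g=cv2.cvtColor(cv2.imread('pics/'+f),cv2.COLOR_BGR2GRAY).astype(np.float32)
    for z,b in ((.154,.36),(.154,.40),(.142,.38)):
        q=np.arange(.49,.546,.002);P=np.array([np.r_[a*ex+b*ey,z] for a in q]);uv=proj('side',P).astype(np.float32)
        print(f,z,b,cv2.remap(g,uv[:,:1],uv[:,1:],cv2.INTER_LINEAR).ravel().astype(int))
E
```

```text
plate now [0.531  0.5065 0.5291 0.5077]
sjaw back edge now [0.5003 0.5019] front left [0.4623]
fixed face [0.5355 0.5374]
s3.png 0.154 0.36 [ 91  93  97 101 112  92  63 107  66  88 122 122 121 120 120 121 121 121
 121 122 107 103  85  45  63  69  66  65  63]
s3.png 0.154 0.4 [ 21  29  41  62  77  68  44  58  43  94 123 122 122 122 121 120 120 120
 123 129  76  33  18  15  26  33  33  33  33]
s3.png 0.142 0.38 [125 115 106 108 111 112  83  24  27  54 112 122 121 121 121 121 120 120
 120 122 120 106 103  79  38  61  65  64  64]
s4.png 0.154 0.36 [ 60  62  60  61  61  44  79 104  90  68 102 114 112 111 112 111 112 112
 112 112 108 100  79  40  57  62  61  60  58]
s4.png 0.154 0.4 [ 32  33  31  33  34  32  32  39  41  49 106 115 112 113 112 112 114 113
 113 115 105  48  14  16  24  31  30  32  29]
s4.png 0.142 0.38 [ 60  60  60  60  59  61  60  81  95  84  83 114 113 112 113 113 111 113
 113 113 113 107  99  72  35  55  60  59  59]
```

The profiles show the jaw liners touching the plate on both sides, 22 mm apart and with the plate shifted about 1.2 mm onto the fixed jaw, so it is nipped. I'll ease the push down into the 12–20 N band.

```bash

python3 -m jog '{"travel":[[0,-0.004,0],[0,-0.008,0],[0,-0.012,0],[0,-0.012,0],[0,-0.012,0],[0,-0.012,0]],"roll":[0,0,0,0,0,0],"gripper":[1,1,1,1,1,1]}'
python3 - <<'E'
from h import *
plan(.459,.341,.142)
b=snap('side','s5.png')[245:375,190:355,::-1]
cv2.imwrite('pics/d5.png',cv2.resize(b,None,fx=4,fy=4,interpolation=cv2.INTER_CUBIC))
o=get_obs();print(np.round(o['effort'],1),np.round(o['ft_torque'],2))
E
```

```text
time_s: 17.55
ee_pos: [0.4945, 0.2714, 0.1426]
orientation: [0.756, 0.654, 0.012, -0.021]
contact_force: [-17.3, 0.9, 11.0]
grip_width: 0.0001
gripper_force: 8.4
t 17.55 target [0.5039 0.2703 0.142 ] units [0.001 0.047 0.002] roll 0.005 x'y'z [0.4496 0.3408 0.1426] F vice [-17.28  -1.65  10.95]
[ -4.8 -38.9  27.   -5.4  -2.3  -0. ] [0.13 3.13 0.17]
```

View pics/d5.png

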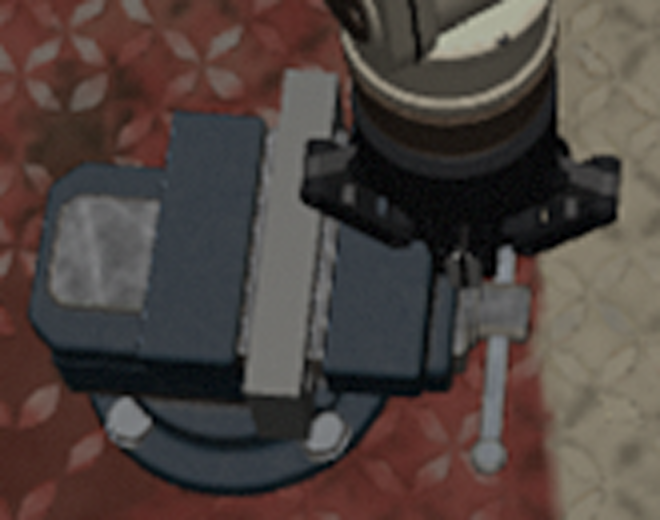

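The plate stands upright with both liners against it: left end at (246,392)–(300,396), right end at (285,70)–(337,74). The push is steady at 17 N, so I'll hand in.

```bash
python3 -c "
from h import *
print(job_done())"
```

```text
the job is handed in; nothing more can be done
None
```

The job is handed in at about 17.6 s: the plate is centred to about 0.5 mm as measured before closing, nipped upright between the jaws, and the arm is still pressing the sliding jaw with about 17 N (24 N for under a second as it shut).

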